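Pack the brush away and latch its case

TASK

Put the turquoise cleaning brush into the open blue case on the bench and shut the lid. Then hook the wire bail of the front latch over the steel keeper on the lid and press the red-tipped lever all the way down past centre, so that the latch holds the lid shut. Leave the other things on the bench alone.

Things in the scene. Friction and masses are not known exactly. Their poses are not given: they have to be found in the camera images.
- case: blue steel case fixed to the bench; origin under its centre. x: from latch side to hinge side, y: left, z: up. Box 120 (x) by 130 (y), walls 4, floor 5 thick, rim at z=55 mm, lid top at 70 when shut. In front of it (x=-60 to -156, y within 36) a grey wedge, flat at z=50 to x=-95, then sloping down 40 deg to the bench; it carries the latch.
- brush: turquoise cleaning brush, loose, 85 mm long along its y, 30 wide along its x, 23 high, 50 to 100 g, lying on its bristles; origin under its centre. The case is 112 (x) by 122 (y) mm inside; set down along the case's x it leaves the gripper clear of the open lid.
- case_lid (a joint): angle of the blue lid: 0 shut, about 2 rad (leaning back) at the start. The hinge is stiff: the lid stays where it is left and wants 0.5 to 3 N at its edge to move. Lid slab 120 by 130 mm, 15 thick over a rim; the hinge axis lies in its underside.
- lid_edge (a point): middle of the lid's front edge, on its upper (outer) face: 120 mm from the hinge line and 15 mm above the plane of hinge and underside. When pushing the lid shut from behind, push beside the keeper (y beyond 16 mm), whose lip stands 9 mm out
- lid_hinge (a point): middle of the lid's hinge axis, which runs along the case's y at case x=+60, z=55 mm
- keeper (a point): seat of the keeper on the lid: where the middle of the bail bar lies when latched. Axes are the lid's (as the case's when shut). The keeper is a steel shelf 32 mm wide (y) sticking 19 mm out of the lid's front edge, flush with the lid top, with a lip 9 mm high at its outer end. The seat is 10 mm before the lid's edge, 4 mm above the lid top, just behind the lip.
- lever (a joint): angle of the latch lever: 0 fully down along the 40 deg slope, 1.5 to 1.8 rad at the start (handle 46 to 63 deg above level, leaning to case -x). Stiff pivot, stays put (1 N at the handle). With the bail on the keeper it tightens below about 0.9 rad, takes 2 to 4 N at the handle, passes centre at 0.2 rad and then stays down.
- lever_pivot (a point): lever's pivot axis (along case y) at case x=-96, z=52 mm, between two steel ears at y = +-18 mm
- lever_end (a point): end of the lever's handle, 56 mm from the pivot; handle 30 mm wide (y), 5 thick, its last 22 mm red and 9 thick with the upper face 7 mm above the line to the pivot
- bail_pivot (a point): middle of the axis (along case y) on which the bail swings; it rides on the lever 20 mm from the lever's pivot, 0.2 rad below the handle's direction
- bail_bar (a point): middle of the bail's cross bar, 8 mm thick, 54 long along case y, 51 mm from bail_pivot. The bail is a U of two 7 mm wires at y = +-27 (61 mm over all) that straddles lever and keeper, ends in the bar and swings freely: at the start it leans out to case -x on a stop just in front of the handle; swung up and over towards the lid past upright it falls on the lid behind the keeper's lip.
- bail_loop (a joint): stretch of the springs in the bail's wires (m): 0 when slack, about 0.0027 when latched on the keeper
- v_block: bystander: grey ground V block, 45 x 50 x 34 mm, loose; origin under its centre
- tag_blanks: bystander: stack of light metal tag blanks, 34 x 53 x 14 mm, loose; origin under its centre
- label_roll: bystander: white label roll lying flat, 68 mm across, 30 high, loose; origin under its centre

How it is judged:
On the way, in this order (a step that is already met when the one before it is completed fails the run):
1. the brush lies in the case (x of brush in the frame of case between -0.05 and 0.05 m and y of brush in the frame of case between -0.055 and 0.055 m and height (world z) of brush below 0.03 m and contact force between the fingers and brush below 0.1 N), for 0.2 s.
2. the lid is shut (value of joint case_lid below 0.06 rad), for 0.2 s.
3. the bail bar lies over the keeper, behind its lip (x of bail_bar in the frame of keeper between -0.003 and 0.04 m and z of bail_bar in the frame of keeper below 0.012 m and value of joint case_lid below 0.06 rad), for 0.2 s.
4. the lever is down and the bail is stretched (value of joint lever below 0.08 rad and value of joint bail_loop above 0.0015 m), for 0.2 s.
At the end, for the whole second after the job is handed in: The brush is at rest inside the case, the lid is shut (within 0.06 rad), the bail bar lies on the keeper's shelf behind its lip (within 3 mm forward, 8 mm back, 5 mm up), the bail springs are stretched by more than 1.5 mm and the lever is down past centre (below 0.08 rad) (all of step 4 and value of joint case_lid below 0.06 rad and x of bail_bar in the frame of keeper between -0.003 and 0.008 m and z of bail_bar in the frame of keeper below 0.005 m and x of brush in the frame of case between -0.055 and 0.055 m and y of brush in the frame of case between -0.06 and 0.06 m and height (world z) of brush below 0.045 m and linear speed of brush below 0.02 m/s); the robot touches nothing.
It fails at once if the V block is pushed more than 30 mm (distance of v_block from where it was at the start of the episode above 0.03 m).
It fails at once if the stack of tag blanks is pushed more than 30 mm (distance of tag_blanks from where it was at the start of the episode above 0.03 m).
It fails at once if the label roll is pushed more than 30 mm (distance of label_roll from where it was at the start of the episode above 0.03 m).
It also fails if it takes over 72 s, if anything falls off the work surface, if the arm or the gripper's body presses on something with over 40 N, if the wrist force passes 120 N, or if a joint passes its speed limit or range.

ROBOT

A 6-joint arm with a two-finger parallel gripper is mounted at the origin on a cart in front of the work surface, level with it; the furniture and walls round the work are solid. World frame = base frame: x ahead of the robot, y to its left, z up, the work surface at z = 0. Lengths are in m, angles in rad, forces in N, time in s.
With the tool pointing down it reaches from about 0.35 to 0.975 m from the base axis. Payload 4.9 kg.
Tool frame: the origin (TCP) lies midway between the tips of the shut fingers; the grasp point (between the pads) lies 19 mm behind it (ctrl.tcp_to_grasp is the distance from the TCP to the grasp point, in m); z points along the fingers, y is the line along which they close (so a half turn about z gives the same grasp; the last joint's range is limited). The gripper opens to 85 mm and grips with 20 to 120 N. Pads are 22 mm wide; open, the fingers measure 114 mm over their backs; the gripper's body (76 mm by 85 mm) begins 54 mm behind the grasp point. The pads swing forward as they close: fully open they stand 13 mm farther back than shut.
Start: joints at [-1.315, 0.053, 1.613, -0, 1.476, -0.119], TCP at [0.229, -0.582, 0.231] pointing down, gripper open.
Joint ranges: [-3.01, 3.01], [-1.01, 2.22], [0.06, 2.58], [-1.02, 4.17], [0.09, 2.62], [-3.14, 3.14]. Speed limits (rad/s): [2.57, 2.57, 3.14, 3.14, 3.14, 3.14].

INTERFACE

Orientations are given as a rotation vector (axis times angle).
In Python, from station import ctrl gives the robot as it stands.
- The arm moves only by the tool step_hand, called after "Emit:" by a JSON object that holds its "api" and its "payload". Schema: {"type":"object","properties":{"rows":{"type":"array","items":{"type":"object","properties":{"finger_gap":{"type":"number"},"tx":{"type":"number"},"ty":{"type":"number"},"tz":{"type":"number"},"ax":{"type":"number"},"ay":{"type":"number"},"az":{"type":"number"}},"additionalProperties":false,"required":["finger_gap"]},"minItems":1,"maxItems":20},"squeeze":{"type":"number"},"only":{"type":"string"},"quiet":{"type":"boolean"},"lines":{"type":"string"}},"required":["rows"],"additionalProperties":false}. rows is a list of rows, 1 to 20 of them, each an object with the fields finger_gap (the finger opening in m), tx, ty, tz (the shift in a scale on which 1.0 is 600 mm), ax, ay, az (a rotation vector in normalised numbers (1 is 2 rad)); a field left out counts as zero (the opening has to be given); each row is the pose to reach, as a shift and turn from the pose commanded when the call began, along the tool's axes at that moment; what a row does not reach only later rows make up. A row lasts 1/12 s, in which the tool goes at most 0.0417 m and 0.125 rad, less where a joint would pass 70% of its speed; a pose out of reach is approached as far as the arm can. The fingers move at their own pace and stop on an object; squeeze is the grip in N (left out, the last holds). Time passes only in rows, so rows that do not move let the fingers close. The tool returns the time, the measured TCP pose, the force, the opening and the grip force at its end. only (a regular expression) keeps the lines of the reply that match it, lines (a string "A,B") keeps lines A to B, and quiet returns only ok. A shift or turn number past 1, either way, is cut back to 1. Input that does not fit is refused with a message, and nothing moves.
- ctrl.get_obs(): the state, without advancing time (a new reading comes with each control period).
- ctrl.get_image(name): name is "side" or "top" or "wrist"; returns the picture (400x640x3 uint8, red, green, blue); there is no depth.
- ctrl.camera_params(name): a dict with "fx", "fy", "cx", "cy" (pixels), "k1" (the pictures are not rectified: a ray, as slopes to the right and down, at radius r is drawn at 1 + k1 r^2 times it, then the intrinsics apply), "T" (4x4, takes a point from camera to world coordinates); the wrist camera has in their place "tool_from_camera" (4x4, takes a point from camera to tool coordinates, whose origin is the TCP and whose axes are the flange's). Camera axes: x right, y down, z forward; pixel columns grow to the right and rows downward; lengths in m; the calibration is good to about 2 mm. A picture is of the moment at which its call begins: read the wrist's pose just before it. camera_params takes no time and is no camera call.
- ctrl.finish_job(): hands the job in; it is judged then, once.
The state is a dict: "t": time; "q": joint angles; "dq": joint speeds; "effort": joint torques, N m; "tool_pos": TCP position; "tool_rot": TCP orientation; "contact_force": force on the tool from outside, world axes, zero at the start; "wrist_torque": the same for the moment, N m; "opening": finger opening in m; "grip_force": force on a finger pad.
Only numpy, scipy, OpenCV 4.12 (cv2) and the standard library are available. Lean on these libraries where they do the work, as an engineer would, in place of code of your own. Each camera call takes 0.05 s, during which the arm holds its last target. There are 200 camera calls.

## Working session

There is one attempt and no reset: what is moved stays moved. The work goes in short steps, Python scripts to look and compute and a tool call to move; the robot and the scene stay as the last step left them, time stands still between calls to the robot, and variables do not carry over. Pictures are saved under pics/ and viewed, at most 10 in all, crops included, and the job is handed in when it is done.

```bash
ls; mkdir -p pics; python3 - <<'E'
from station import ctrl
import cv2
for n in("side","top"):
    cv2.imwrite(f"pics/{n}0.png",ctrl.get_image(n)[:,:,::-1])
    p=ctrl.camera_params(n);print(n,{k:(v.round(3).tolist() if hasattr(v,'round') and not isinstance(v,float) else v) for k,v in p.items()})
print(ctrl.camera_params("wrist"));print(ctrl.get_obs());print(ctrl.tcp_to_grasp)
E
```

```text
pics
station.py
side {'fx': 502.5347692833874, 'fy': 502.5347692833874, 'cx': 326.7766297065627, 'cy': 205.19126639689028, 'k1': 0.0175072059626779, 'T': [[1.0, 0.016, 0.016, 0.495], [-0.008, -0.417, 0.909, -0.889], [0.021, -0.909, -0.417, 0.509], [0.0, 0.0, 0.0, 1.0]]}
top {'fx': 379.66330060528344, 'fy': 379.66330060528344, 'cx': 318.73840528058145, 'cy': 200.00953639194478, 'k1': 0.00967008758544868, 'T': [[0.018, -0.98, 0.198, 0.325], [-1.0, -0.018, 0.001, 0.061], [0.003, -0.198, -0.98, 0.938], [0.0, 0.0, 0.0, 1.0]]}
{'fx': 292.6566836966982, 'fy': 292.6566836966982, 'cx': 319.4423097031782, 'cy': 200.68394391540457, 'k1': -0.006174810796923364, 'tool_from_camera': array([[ 1.25225293e-03, -9.60111928e-01, -2.79613158e-01,
         7.17071797e-02],
       [ 9.99999168e-01,  1.11533671e-03,  6.48767061e-04,
        -4.18927386e-04],
       [-3.11026172e-04, -2.79613738e-01,  9.60112525e-01,
        -1.42533819e-01],
       [ 0.00000000e+00,  0.00000000e+00,  0.00000000e+00,
         1.00000000e+00]])}
{'t': 0.1, 'q': array([-1.31498930e+00,  5.33251459e-02,  1.61416591e+00, -5.08406029e-06,
        1.47602610e+00, -1.19067993e-01]), 'dq': array([ 0.00084109, -0.00194115, -0.00483805,  0.00042162, -0.00037055,
       -0.00037511]), 'effort': array([ 4.47113280e-04, -3.94900990e+01, -3.71363389e+01, -1.27282310e-04,
        3.92319736e-03,  3.27748388e-06]), 'tool_pos': array([ 0.22866062, -0.58105149,  0.2301592 ]), 'tool_rot': array([-3.08468134e+00, -5.85053385e-01,  2.14319987e-04]), 'contact_force': array([-0.74861123, -0.82945902, -0.26335412]), 'wrist_torque': array([-0.04024149, -0.02222992,  0.0995803 ]), 'grip_force': 0.0, 'opening': 0.0856238582698448}
0.0187
```

View pics/side0.png

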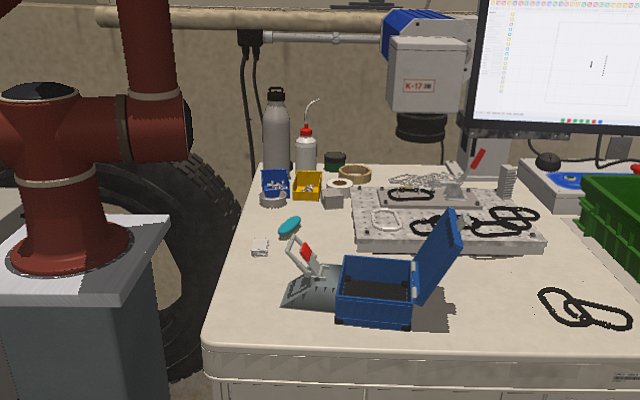

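View pics/top0.png

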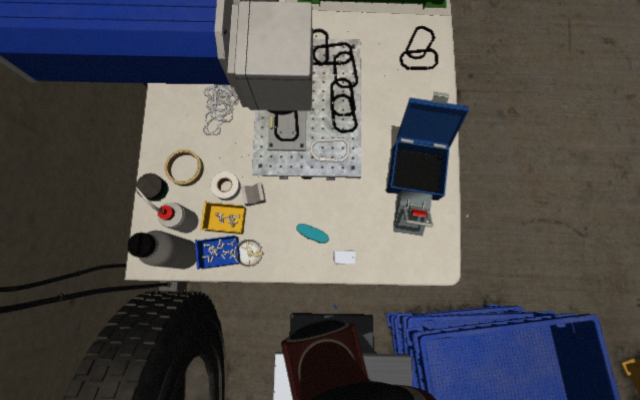

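Side view: brush about (289,226), case about (375,290), lever tip about (305,250), tag blanks (260,247). Top view: brush (312,233), case interior (418,168), latch (415,213), tag blanks (345,257).

```bash
cat > h.py <<'E'
import numpy as np, cv2
from scipy.spatial.transform import Rotation as R
from station import ctrl
def cam(name):
    p=dict(ctrl.camera_params(name))
    if name=="wrist":
        o=ctrl.get_obs();T=np.eye(4);T[:3,:3]=R.from_rotvec(o["tool_rot"]).as_matrix();T[:3,3]=o["tool_pos"]
        p["T"]=T@p["tool_from_camera"]
    return p
def ray(p,uv):
    d=np.array([(uv[0]-p["cx"])/p["fx"],(uv[1]-p["cy"])/p["fy"]]);s=d.copy()
    for _ in range(8): s=d/(1+p["k1"]*(s@s))
    v=p["T"][:3,:3]@np.array([s[0],s[1],1]);return p["T"][:3,3],v/np.linalg.norm(v)
def onz(p,uv,z):
    o,v=ray(p,uv);return o+v*(z-o[2])/v[2]
def tri(*pu):
    A=np.zeros((3,3));b=np.zeros(3);rs=[ray(p,u) for p,u in pu]
    for o,v in rs: P=np.eye(3)-np.outer(v,v);A+=P;b+=P@o
    x=np.linalg.solve(A,b);return x,[round(float(np.linalg.norm((np.eye(3)-np.outer(v,v))@(x-o)))*1000,1) for o,v in rs]
def proj(p,X):
    c=np.linalg.inv(p["T"])@np.r_[X,1];s=c[:2]/c[2];s=s*(1+p["k1"]*(s@s));return np.array([p["fx"]*s[0]+p["cx"],p["fy"]*s[1]+p["cy"]])
def mask(im,lo,hi,box=None):
    m=cv2.inRange(cv2.cvtColor(im,cv2.COLOR_RGB2HSV),lo,hi)
    if box: k=np.zeros_like(m);k[box[1]:box[3],box[0]:box[2]]=1;m=m*k
    n,l,s,c=cv2.connectedComponentsWithStats(m)
    i=1+np.argmax(s[1:,4]);return (l==i).astype(np.uint8),c[i],s[i]
def rowto(target,yaw=None,Rt=None):
    "shift+turn in tool axes from the present pose (tool down, tool x axis at yaw)"
    o=ctrl.get_obs();A=R.from_rotvec(o["tool_rot"])
    d=A.inv().apply(np.asarray(target)-o["tool_pos"])
    if yaw is not None: Rt=R.from_euler('z',yaw)*R.from_rotvec([np.pi,0,0])
    return d.round(4),((A.inv()*Rt).as_rotvec().round(4) if Rt is not None else 0)
E
python3 - <<'E'
from h import *
S,T=ctrl.camera_params("side"),ctrl.camera_params("top")
a,b=cv2.imread("pics/side0.png")[:,:,::-1],cv2.imread("pics/top0.png")[:,:,::-1]
q=[]
for im,p,bx in((a,S,(250,200,330,250)),(b,T,(280,210,340,250))):
    m,c,s=mask(im,(82,80,60),(98,255,255),bx);print(c,s);q.append((p,c))
    r=cv2.minAreaRect(np.argwhere(m)[:,::-1].astype(np.float32));bp=cv2.boxPoints(r);print([onz(p,u,.018).round(3).tolist() for u in bp])
print(tri(*q))
q=[]
for im,p,bx in((a,S,(280,230,330,270)),(b,T,(400,195,440,230))):
    m=mask(im,(0,150,80),(6,255,255),bx);print(m[1:]);q.append((p,m[1]))
print(tri(*q))
for u in((390,193),(440,197),(399,141),(448,147),(464,108),(408,97)): print(u,onz(T,u,.055).round(3))
for u in((337,297),(411,302),(421,262),(345,255)): print(u,onz(S,u,.055).round(3))
o=ctrl.get_obs();print(R.from_rotvec(o["tool_rot"]).as_matrix().round(3))
print(onz(T,(345,257),.014))
E
```

```text
[288.88306452 225.31854839] [278 216  22  20 248]
[[0.405, 0.058, 0.018], [0.443, 0.138, 0.018], [0.46, 0.095, 0.018], [0.422, 0.02, 0.018]]
[312.30952381 233.02083333] [297 224  32  19 336]
[[0.43, 0.12, 0.018], [0.456, 0.11, 0.018], [0.427, 0.033, 0.018], [0.401, 0.043, 0.018]]
(array([0.43016394, 0.07653971, 0.01724486]), [1.4, 1.4])
(array([305.55223881, 251.32835821]), array([300, 243,  12,  18, 134], dtype=int32))
(array([418.91428571, 212.6       ]), array([412, 210,  15,   6,  70], dtype=int32))
(array([ 0.47272321, -0.16433995,  0.09196178]), [1.7, 1.7])
(390, 193) [ 0.523 -0.107  0.055]
(440, 197) [ 0.516 -0.226  0.055]
(399, 141) [ 0.654 -0.132  0.055]
(448, 147) [ 0.641 -0.251  0.055]
(464, 108) [ 0.744 -0.295  0.055]
(408, 97) [ 0.771 -0.157  0.055]
(337, 297) [ 0.526 -0.24   0.055]
(411, 302) [ 0.639 -0.25   0.055]
(421, 262) [ 0.676 -0.131  0.055]
(345, 255) [ 0.543 -0.111  0.055]
[[ 0.931  0.366 -0.   ]
 [ 0.366 -0.931  0.002]
 [ 0.    -0.002 -1.   ]]
[ 0.37275198 -0.00354194  0.014     ]
```

```bash
python3 - <<'E'
from h import *
print(rowto([.47,-.17,.35],np.radians(-11)))
E
```

```text
(array([ 0.3751, -0.2944, -0.1192]), array([-1.900e-03,  3.000e-04,  5.669e-01]))
```

The manual's scale: shifts go in shares of 600 mm and turns go in shares of 2 rad. Converting my numbers, 0.375 m / 0.6 = 0.625, -0.294 m / 0.6 = -0.49, 0.567 rad / 2 = 0.2835.

Emit:
{"api": "step_hand", "payload": {"rows": [{"finger_gap":0.085,"tx":0.625,"ty":-0.49,"tz":-0.2,"az":0.2835},{"finger_gap":0.085,"tx":0.625,"ty":-0.49,"tz":-0.2,"az":0.2835},{"finger_gap":0.085,"tx":0.625,"ty":-0.49,"tz":-0.2,"az":0.2835},{"finger_gap":0.085,"tx":0.625,"ty":-0.49,"tz":-0.2,"az":0.2835},{"finger_gap":0.085,"tx":0.625,"ty":-0.49,"tz":-0.2,"az":0.2835},{"finger_gap":0.085,"tx":0.625,"ty":-0.49,"tz":-0.2,"az":0.2835},{"finger_gap":0.085,"tx":0.625,"ty":-0.49,"tz":-0.2,"az":0.2835},{"finger_gap":0.085,"tx":0.625,"ty":-0.49,"tz":-0.2,"az":0.2835},{"finger_gap":0.085,"tx":0.625,"ty":-0.49,"tz":-0.2,"az":0.2835},{"finger_gap":0.085,"tx":0.625,"ty":-0.49,"tz":-0.2,"az":0.2835},{"finger_gap":0.085,"tx":0.625,"ty":-0.49,"tz":-0.2,"az":0.2835},{"finger_gap":0.085,"tx":0.625,"ty":-0.49,"tz":-0.2,"az":0.2835},{"finger_gap":0.085,"tx":0.625,"ty":-0.49,"tz":-0.2,"az":0.2835},{"finger_gap":0.085,"tx":0.625,"ty":-0.49,"tz":-0.2,"az":0.2835},{"finger_gap":0.085,"tx":0.625,"ty":-0.49,"tz":-0.2,"az":0.2835},{"finger_gap":0.085,"tx":0.625,"ty":-0.49,"tz":-0.2,"az":0.2835},{"finger_gap":0.085,"tx":0.625,"ty":-0.49,"tz":-0.2,"az":0.2835}], "squeeze": 40}}

```text
t: 1.52
tool_pos: [0.4695, -0.1717, 0.3505]
tool_rot: [-3.126, 0.305, 0.002]
contact_force: [-0.7, 0.0, 0.3]
opening: 0.0849
grip_force: 0.0
```

```bash
python3 - <<'E'
from h import *
p=cam("wrist");cv2.imwrite("pics/w1.png",ctrl.get_image("wrist")[:,:,::-1]);np.save("w1.npy",p["T"])
print(rowto([.42,.07,.25],np.radians(70)))
E
```

```text
(array([-0.0951, -0.2276,  0.1008]), array([-1.000e-03,  8.000e-04, -1.416e+00]))
```

View pics/w1.png

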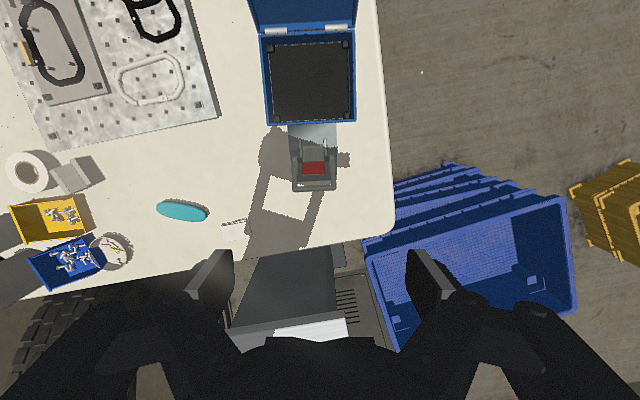

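Wrist view: case rim front corners near (271,124) and (357,120), rear near (261,36) and (355,33), red tip (313,167), brush (182,211). I'll take a second viewpoint.

Scaled: -0.08 m / 0.6 = -0.1333, 0.03 m / 0.6 = 0.05.

Emit:
{"api": "step_hand", "payload": {"rows": [{"finger_gap":0.085,"tx":0.05,"ty":-0.1333,"tz":0.1333},{"finger_gap":0.085,"tx":0.05,"ty":-0.1333,"tz":0.1333},{"finger_gap":0.085,"tx":0.05,"ty":-0.1333,"tz":0.1333},{"finger_gap":0.085,"tx":0.05,"ty":-0.1333,"tz":0.1333},{"finger_gap":0.085,"tx":0.05,"ty":-0.1333,"tz":0.1333},{"finger_gap":0.085,"tx":0.05,"ty":-0.1333,"tz":0.1333}]}}

```text
t: 2.07
tool_pos: [0.5148, -0.0988, 0.2718]
tool_rot: [3.126, -0.303, 0.001]
contact_force: [0.3, 0.1, 0.8]
opening: 0.0851
grip_force: 0.0
```

```bash
python3 - <<'E'
from h import *
p=cam("wrist");im=ctrl.get_image("wrist")[:,:,::-1];cv2.imwrite("pics/w2.png",im);np.save("w2.npy",p["T"])
a=cv2.imread("pics/w1.png");X=[.59,-.18,.05]
P=dict(p);P["T"]=np.load("w1.npy")
out=[]
for q,i in((P,a),(p,im)):
    u=[proj(q,x).astype(int) for x in([.585,-.18,.055],[.475,-.165,.06])];c=((u[0]+u[1])//2);x0,y0=max(c[0]-65,0),max(c[1]-100,0);print(x0,y0)
    cr=i[y0:y0+195,x0:x0+130];out.append(cv2.resize(cr,None,fx=3,fy=3,interpolation=cv2.INTER_CUBIC))
h=min(o.shape[0] for o in out);cv2.imwrite("pics/wc.png",np.hstack([o[:h] for o in out]))
E
```

```text
246 22
311 50
```

View pics/wc.png

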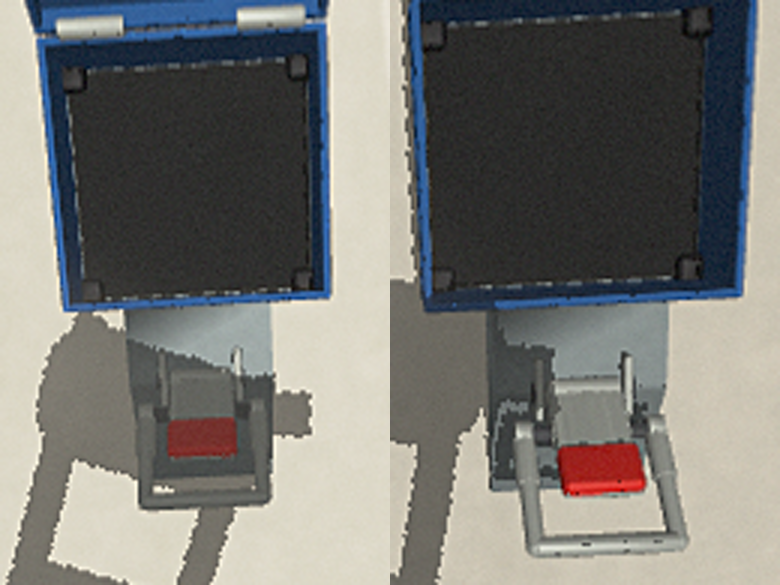

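Zoomed views: rim front corners at w1 (267,125.3)/(356,121.3) and w2 (322,154)/(428.3,148.7); bail bar middle at w1 (314.7,189.7), w2 (384,232.3). The bail leans out in front of the red tip.

```bash
cat > loc.py <<'E'
from h import *
p1=dict(ctrl.camera_params("wrist"));p2=dict(p1);p1["T"]=np.load("w1.npy");p2["T"]=np.load("w2.npy");S=ctrl.camera_params("side");T=ctrl.camera_params("top")
E
python3 - <<'E'
from loc import *
FL,e=tri((p1,(267,125.3)),(p2,(322,154)));print(FL,e)
FR,e=tri((p1,(356,121.3)),(p2,(428.3,148.7)));print(FR,e, np.linalg.norm(FL-FR))
FLz=[onz(p,u,.055) for p,u in((p1,(267,125.3)),(p2,(322,154)))];FRz=[onz(p,u,.055) for p,u in((p1,(356,121.3)),(p2,(428.3,148.7)))];print(FLz,FRz)
print('side',onz(S,(337,297),.055),onz(S,(411,302),.055))
BL=onz(p1,(258.5,35.5),.055);BR=onz(p1,(355.3,30),.055);print(BL,BR)
for f in(FLz,FRz):print(np.degrees(np.arctan2(*(FLz[0]-FRz[0])[:2])),np.degrees(np.arctan2(*(FLz[1]-FRz[1])[:2])))
print('bar',tri((p1,(314.7,189.7)),(p2,(384,232.3))))
im1=cv2.imread("pics/w1.png")[:,:,::-1];im2=cv2.imread("pics/w2.png")[:,:,::-1]
print(mask(im1,(0,150,60),(6,255,255),(280,130,340,200))[1:],mask(im2,(0,150,60),(6,255,255),(340,170,420,230))[1:])
c1=mask(im1,(0,150,60),(6,255,255),(280,130,340,200))[1];c2=mask(im2,(0,150,60),(6,255,255),(340,170,420,230))[1];print('red',tri((p1,c1),(p2,c2)))
print('brush',[onz(p1,mask(im1,(82,80,60),(98,255,255),(140,190,230,235))[1],.02)])
m,c2,s=mask(im2,(82,80,60),(98,255,255),(100,100,350,390));c1=mask(im1,(82,80,60),(98,255,255),(140,190,230,235))[1];print(s,tri((p1,c1),(p2,c2)))
r=cv2.minAreaRect(np.argwhere(m)[:,::-1].astype(np.float32));print([onz(p2,u,.02).round(4).tolist() for u in cv2.boxPoints(r)])
print(ctrl.get_obs()["t"],rowto([.43,.076,.20],np.radians(70)))
E
```

```text
[ 0.54016132 -0.10666385  0.05234027] [0.4, 0.4]
[ 0.52131279 -0.23531084  0.05293979] [0.2, 0.2] 0.13002181975746693
[array([ 0.54049244, -0.10740425,  0.055     ]), array([ 0.54015226, -0.10644191,  0.055     ])] [array([ 0.52125341, -0.23498898,  0.055     ]), array([ 0.52182123, -0.23469386,  0.055     ])]
side [ 0.52556281 -0.23959678  0.055     ] [ 0.63898862 -0.25014718  0.055     ]
[ 0.65620977 -0.12429007  0.055     ] [ 0.63777407 -0.25268548  0.055     ]
8.57526084610242 8.134182917127887
8.57526084610242 8.134182917127887
bar (array([ 0.44482811, -0.15978558,  0.10316023]), [0.3, 0.3])
(array([312.9958159 , 167.85355649]), array([302, 162,  23,  12, 239], dtype=int32)) (array([380.98826291, 206.04694836]), array([367, 198,  29,  17, 426], dtype=int32))
red (array([ 0.47272972, -0.16263367,  0.09112682]), [0.1, 0.1])
brush [array([0.43036984, 0.07699332, 0.02      ])]
[186 238  56  22 722] (array([ 0.42486989,  0.09016117, -0.00387022]), [0.1, 0.1])
[[0.4307, 0.1218, 0.02], [0.4583, 0.1093, 0.02], [0.433, 0.0321, 0.02], [0.4047, 0.0431, 0.02]]
2.1167 (array([-0.1174, -0.1555,  0.0724]), array([ 2.0000e-03, -1.2000e-03, -1.4154e+00]))
```

Scaled: 0.17 m / 0.6 = 0.2833, -0.156 m / 0.6 = -0.26, -1.415 rad / 2 = -0.7075.

Emit:
{"api": "step_hand", "payload": {"rows": [{"finger_gap":0.065,"tx":-0.195,"ty":-0.26,"tz":0.2833,"az":-0.7075},{"finger_gap":0.065,"tx":-0.195,"ty":-0.26,"tz":0.2833,"az":-0.7075},{"finger_gap":0.065,"tx":-0.195,"ty":-0.26,"tz":0.2833,"az":-0.7075},{"finger_gap":0.065,"tx":-0.195,"ty":-0.26,"tz":0.2833,"az":-0.7075},{"finger_gap":0.065,"tx":-0.195,"ty":-0.26,"tz":0.2833,"az":-0.7075},{"finger_gap":0.065,"tx":-0.195,"ty":-0.26,"tz":0.2833,"az":-0.7075},{"finger_gap":0.065,"tx":-0.195,"ty":-0.26,"tz":0.2833,"az":-0.7075},{"finger_gap":0.065,"tx":-0.195,"ty":-0.26,"tz":0.2833,"az":-0.7075},{"finger_gap":0.065,"tx":-0.195,"ty":-0.26,"tz":0.2833,"az":-0.7075},{"finger_gap":0.065,"tx":-0.195,"ty":-0.26,"tz":0.2833,"az":-0.7075},{"finger_gap":0.065,"tx":-0.195,"ty":-0.26,"tz":0.2833,"az":-0.7075},{"finger_gap":0.065,"tx":-0.195,"ty":-0.26,"tz":0.2833,"az":-0.7075},{"finger_gap":0.065,"tx":-0.195,"ty":-0.26,"tz":0.2833,"az":-0.7075},{"finger_gap":0.065,"tx":-0.195,"ty":-0.26,"tz":0.2833,"az":-0.7075}]}}

```text
t: 3.28
tool_pos: [0.431, 0.0768, 0.1028]
tool_rot: [2.574, 1.799, 0.004]
contact_force: [0.6, 0.4, -1.0]
opening: 0.0649
grip_force: 0.0
```

```bash
python3 - <<'E'
from h import *
p=cam("wrist");im=ctrl.get_image("wrist");cv2.imwrite("pics/w3.png",im[:,:,::-1])
m,c,s=mask(im,(82,80,60),(98,255,255));r=cv2.minAreaRect(np.argwhere(m)[:,::-1].astype(np.float32));B=[onz(p,u,.015) for u in cv2.boxPoints(r)];print(s,np.round(B,4),np.mean(B,0))
print(rowto([.4305,.0765,.003],np.radians(70)),ctrl.get_obs()["tool_pos"])
E
```

```text
[ 300  155   37  100 3063] [[0.4316 0.1213 0.015 ]
 [0.4581 0.1117 0.015 ]
 [0.4301 0.0309 0.015 ]
 [0.4009 0.0417 0.015 ]] [0.43019089 0.07639851 0.015     ]
(array([-0.0005, -0.0003,  0.0995]), array([ 0.0021, -0.0007, -0.0014])) [0.43072986 0.07691862 0.10249015]
```

View pics/w3.png

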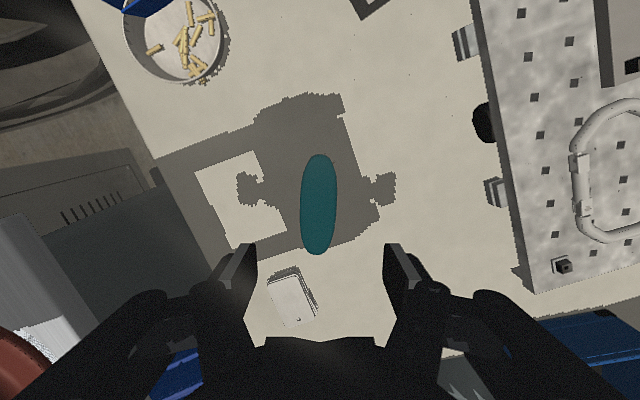

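The brush (318,204) lies in line between the fingers, clear of the tag blanks (292,295). Descend and grip.

Scaled: 0.099 m / 0.6 = 0.165, 0.08 m / 0.6 = 0.1333.

Emit:
{"api": "step_hand", "payload": {"rows": [{"finger_gap":0.065,"tz":0.0667},{"finger_gap":0.065,"tz":0.1333},{"finger_gap":0.065,"tz":0.165},{"finger_gap":0.065,"tz":0.165},{"finger_gap":0.02,"tz":0.165},{"finger_gap":0.02,"tz":0.165},{"finger_gap":0.02,"tz":0.165},{"finger_gap":0.02,"tz":0.165},{"finger_gap":0.02,"tz":0.165},{"finger_gap":0.02,"tz":0.165}], "squeeze": 40}}

```text
t: 4.17
tool_pos: [0.4324, 0.0775, 0.005]
tool_rot: [2.57, 1.802, 0.007]
contact_force: [-1.0, -0.1, 6.4]
opening: 0.0277
grip_force: 40.1
```

Emit:
{"api": "step_hand", "payload": {"rows": [{"finger_gap":0.02,"tz":-0.0667},{"finger_gap":0.02,"tz":-0.1333},{"finger_gap":0.02,"tz":-0.2},{"finger_gap":0.02,"tz":-0.2333},{"finger_gap":0.02,"tz":-0.2333}]}}

```text
t: 4.58
tool_pos: [0.4339, 0.0777, 0.1497]
tool_rot: [2.566, 1.799, 0.017]
contact_force: [0.3, -0.6, -0.5]
opening: 0.0279
grip_force: 40.1
```

```bash
python3 - <<'E'
from h import *
th=np.radians(-8.35)
print(rowto([.588,-.179,.15],th), rowto([.588,-.179,.013],th))
E
```

```text
(array([-0.1888,  0.2323,  0.0017]), array([ 0.0073, -0.0125,  1.3686])) (array([-0.1894,  0.2306,  0.1387]), array([ 0.0073, -0.0125,  1.3686]))
```

Scaled: 0.232 m / 0.6 = 0.3867, -0.189 m / 0.6 = -0.315, 1.369 rad / 2 = 0.6845.

Emit:
{"api": "step_hand", "payload": {"rows": [{"finger_gap":0.02,"tx":-0.315,"ty":0.3867,"ax":0.0035,"ay":-0.006,"az":0.6845},{"finger_gap":0.02,"tx":-0.315,"ty":0.3867,"ax":0.0035,"ay":-0.006,"az":0.6845},{"finger_gap":0.02,"tx":-0.315,"ty":0.3867,"ax":0.0035,"ay":-0.006,"az":0.6845},{"finger_gap":0.02,"tx":-0.315,"ty":0.3867,"ax":0.0035,"ay":-0.006,"az":0.6845},{"finger_gap":0.02,"tx":-0.315,"ty":0.3867,"ax":0.0035,"ay":-0.006,"az":0.6845},{"finger_gap":0.02,"tx":-0.315,"ty":0.3867,"ax":0.0035,"ay":-0.006,"az":0.6845},{"finger_gap":0.02,"tx":-0.315,"ty":0.3867,"ax":0.0035,"ay":-0.006,"az":0.6845},{"finger_gap":0.02,"tx":-0.315,"ty":0.3867,"ax":0.0035,"ay":-0.006,"az":0.6845},{"finger_gap":0.02,"tx":-0.315,"ty":0.3867,"ax":0.0035,"ay":-0.006,"az":0.6845},{"finger_gap":0.02,"tx":-0.315,"ty":0.3867,"ax":0.0035,"ay":-0.006,"az":0.6845},{"finger_gap":0.02,"tx":-0.315,"ty":0.3867,"ax":0.0035,"ay":-0.006,"az":0.6845},{"finger_gap":0.02,"tx":-0.315,"ty":0.3867,"ax":0.0035,"ay":-0.006,"az":0.6845},{"finger_gap":0.02,"tx":-0.315,"ty":0.3867,"ax":0.0035,"ay":-0.006,"az":0.6845},{"finger_gap":0.02,"tx":-0.315,"ty":0.3867,"ax":0.0035,"ay":-0.006,"az":0.6845},{"finger_gap":0.02,"tx":-0.315,"ty":0.3867,"ax":0.0035,"ay":-0.006,"az":0.6845}]}}

```text
t: 5.83
tool_pos: [0.5833, -0.179, 0.142]
tool_rot: [3.132, -0.226, -0.021]
contact_force: [-0.4, 0.1, -0.9]
opening: 0.0282
grip_force: 40.2
```

```bash
python3 - <<'E'
from h import *
o=ctrl.get_obs();print(o["tool_pos"]);print(rowto([.588,-.179,.012],np.radians(-8.35)))
E
```

```text
[ 0.58327396 -0.17901599  0.1420411 ]
(array([ 0.0064, -0.0009,  0.13  ]), array([0.0019, 0.013 , 0.0014]))
```

Scaled: 0.129 m / 0.6 = 0.215, 0.005 m / 0.6 = 0.0083, 0.01 rad / 2 = 0.005.

Emit:
{"api": "step_hand", "payload": {"rows": [{"finger_gap":0.02,"tx":0.0067,"tz":0.0667,"ay":0.005},{"finger_gap":0.02,"tx":0.0083,"tz":0.1333,"ay":0.0065},{"finger_gap":0.02,"tx":0.01,"tz":0.1917,"ay":0.0065},{"finger_gap":0.02,"tx":0.01,"tz":0.215,"ay":0.0065},{"finger_gap":0.02,"tx":0.01,"tz":0.215,"ay":0.0065},{"finger_gap":0.055,"tx":0.01,"tz":0.215,"ay":0.0065},{"finger_gap":0.055,"tx":0.01,"tz":0.215,"ay":0.0065},{"finger_gap":0.055,"tx":0.01,"tz":0.215,"ay":0.0065}]}}

```text
t: 6.5
tool_pos: [0.5889, -0.1806, 0.0149]
tool_rot: [3.13, -0.229, 0.004]
contact_force: [-0.8, 0.8, -0.2]
opening: 0.0549
grip_force: 0.0
```

Emit:
{"api": "step_hand", "payload": {"rows": [{"finger_gap":0.055,"tz":-0.0667},{"finger_gap":0.055,"tz":-0.1333},{"finger_gap":0.055,"tz":-0.2},{"finger_gap":0.055,"tz":-0.2667},{"finger_gap":0.055,"tz":-0.3},{"finger_gap":0.055,"tz":-0.3}]}}

```text
t: 7.0
tool_pos: [0.5916, -0.1814, 0.2029]
tool_rot: [3.126, -0.228, 0.023]
contact_force: [-0.0, -0.8, 1.5]
opening: 0.0549
grip_force: 0.0
```

```bash
python3 - <<'E'
from h import *
S=cv2.resize(ctrl.get_image("side")[190:340,250:480],None,fx=3,fy=3);p=cam("wrist");im=ctrl.get_image("wrist")
cv2.imwrite("pics/s2.png",S[:,:,::-1])
m,c,s=mask(im,(82,80,60),(98,255,255));print(s,onz(p,c,.025),ctrl.get_obs()["tool_pos"])
E
```

```text
[ 305  149   27   75 1678] [ 0.58848198 -0.17940281  0.025     ] [ 0.58861034 -0.18012234  0.19574025]
```

View pics/s2.png

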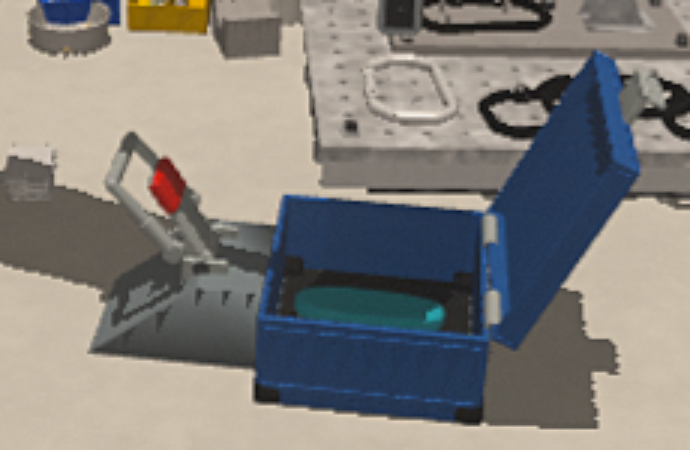

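Brush lies flat in the case, along its x; lid still open behind it. Step 1 is done; now work out the path to go behind the lid and sweep it shut.

```bash
cat >> h.py <<'E'
TH=np.radians(-8.35);C0=np.array([.5903,-.1795,0]);RC=R.from_euler('z',TH)
def c2w(x): return C0+RC.apply(np.asarray(x))
def w2c(x): return RC.inv().apply(np.asarray(x)-C0)
def down(pitch=0): return RC*R.from_euler('y',pitch)*R.from_rotvec([np.pi,0,0])
E
python3 - <<'E'
from h import *
for p in([.0,.045,.26],[.165,.045,.26],[.165,.045,.145]): print(p,rowto(c2w(p),Rt=down()))
print(w2c(ctrl.get_obs()["tool_pos"]))
E
```

```text
[0.0, 0.045, 0.26] (array([ 0.0019, -0.0457, -0.0644]), array([ 0.0032, -0.0045, -0.0003]))
[0.165, 0.045, 0.26] (array([ 0.1669, -0.0457, -0.0637]), array([ 0.0032, -0.0045, -0.0003]))
[0.165, 0.045, 0.145] (array([ 0.1663, -0.0461,  0.0513]), array([ 0.0032, -0.0045, -0.0003]))
[-0.00158137 -0.00086112  0.19574025]
```

Scaled: 0.166 m / 0.6 = 0.2767, 0.14 m / 0.6 = 0.2333.

Emit:
{"api": "step_hand", "payload": {"rows": [{"finger_gap":0.0,"ty":-0.0333,"tz":-0.0667},{"finger_gap":0,"ty":-0.075,"tz":-0.1067},{"finger_gap":0,"tx":0.0333,"ty":-0.075,"tz":-0.1067},{"finger_gap":0,"tx":0.1,"ty":-0.075,"tz":-0.1067},{"finger_gap":0,"tx":0.1667,"ty":-0.075,"tz":-0.1067},{"finger_gap":0,"tx":0.2333,"ty":-0.075,"tz":-0.1067},{"finger_gap":0,"tx":0.2767,"ty":-0.075,"tz":-0.1067},{"finger_gap":0,"tx":0.2767,"ty":-0.075,"tz":-0.1067},{"finger_gap":0,"tx":0.2767,"ty":-0.075,"tz":-0.04},{"finger_gap":0,"tx":0.2767,"ty":-0.075,"tz":0.0267},{"finger_gap":0,"tx":0.2767,"ty":-0.0767,"tz":0.085},{"finger_gap":0,"tx":0.2767,"ty":-0.0767,"tz":0.085},{"finger_gap":0,"tx":0.2767,"ty":-0.0767,"tz":0.085}]}}

```text
t: 8.18
tool_pos: [0.7556, -0.1576, 0.137]
tool_rot: [-3.133, 0.229, 0.014]
contact_force: [0.0, 1.0, 0.9]
opening: -0.0001
grip_force: 0.0
```

```bash
python3 - <<'E'
from h import *
o=ctrl.get_obs();print(w2c(o["tool_pos"]),o["contact_force"])
im=ctrl.get_image("side");cv2.imwrite("pics/s3.png",im[:,:,::-1])
for a in np.arange(110,-1,-10):
    s,c=np.sin(np.radians(a)),np.cos(np.radians(a));r=.09
    P=np.array([.060-r*c+.025*s,.045,.055+r*s+.017*c]);print(a,(P*1000).round(),rowto(c2w(P),Rt=down())[0])
E
```

```text
[0.16037558 0.04563896 0.13699423] [0.02089374 0.98269708 0.94691257]
110 [114.  45. 134.] [-0.0485  0.0002  0.0079]
100 [100.  45. 141.] [-0.0625  0.0003  0.001 ]
90 [ 85.  45. 145.] [-0.0778  0.0003 -0.0033]
80 [ 69.  45. 147.] [-0.0938  0.0003 -0.0049]
70 [ 53.  45. 145.] [-0.1101  0.0003 -0.0036]
60 [ 37.  45. 141.] [-0.1261  0.0003  0.0003]
50 [ 21.  45. 135.] [-0.1415  0.0003  0.0069]
40 [  7.  45. 126.] [-0.1556  0.0003  0.0159]
30 [ -5.  45. 115.] [-0.1682  0.0003  0.0271]
20 [-16.  45. 102.] [-0.1787  0.0003  0.0401]
10 [-24.  45.  87.] [-0.187   0.0002  0.0545]
0 [-30.  45.  72.] [-0.1926  0.0002  0.0699]
```

Scaled: -0.192 m / 0.6 = -0.32, -0.05 m / 0.6 = -0.0833.

Emit:
{"api": "step_hand", "payload": {"rows": [{"finger_gap":0,"tx":-0.0417,"tz":-0.005},{"finger_gap":0,"tx":-0.0833,"tz":-0.0083},{"finger_gap":0,"tx":-0.105,"tz":-0.01},{"finger_gap":0,"tx":-0.13,"tz":-0.0133},{"finger_gap":0,"tx":-0.1567,"tz":-0.0133},{"finger_gap":0,"tx":-0.1833,"tz":-0.01},{"finger_gap":0,"tx":-0.21,"tz":-0.0033},{"finger_gap":0,"tx":-0.235,"tz":0.01},{"finger_gap":0,"tx":-0.2583,"tz":0.025},{"finger_gap":0,"tx":-0.28,"tz":0.045},{"finger_gap":0,"tx":-0.2983,"tz":0.0667},{"finger_gap":0,"tx":-0.3117,"tz":0.09},{"finger_gap":0,"tx":-0.32,"tz":0.1067},{"finger_gap":0,"tx":-0.32,"tz":0.1067}]}}

```text
t: 9.4
tool_pos: [0.5685, -0.1308, 0.079]
tool_rot: [3.131, -0.23, 0.002]
contact_force: [-0.2, 0.7, -0.3]
opening: 0.0002
grip_force: 0.0
```

```bash
python3 - <<'E'
from h import *
o=ctrl.get_obs();print(w2c(o["tool_pos"]),o["contact_force"])
im=ctrl.get_image("side");cv2.imwrite("pics/s4.png",cv2.resize(im[150:340,240:500],None,fx=3,fy=3)[:,:,::-1])
E
```

```text
[-0.02866905  0.04502003  0.07897952] [-0.24513882  0.74358293 -0.29910355]
```

View pics/s4.png

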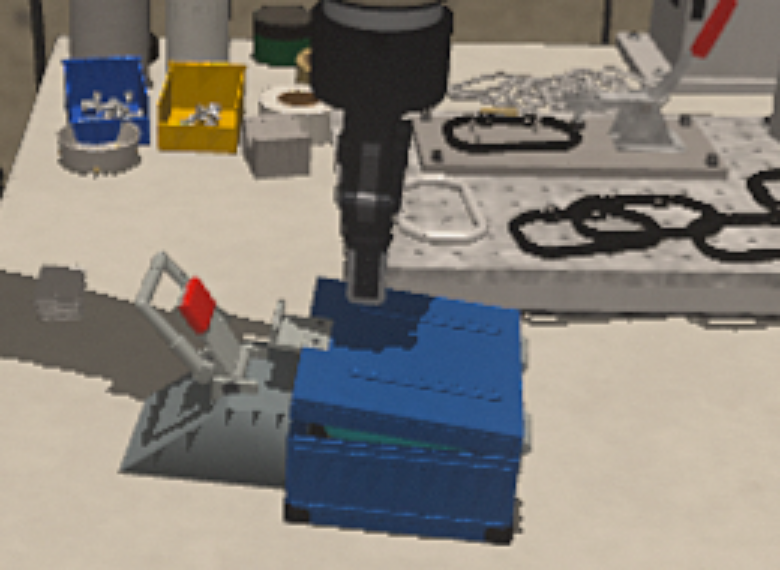

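The lid is nearly down, a gap remaining at the front. Press the rest of the way.

Scaled: 0.013 m / 0.6 = 0.0217, 0.012 m / 0.6 = 0.02.

Emit:
{"api": "step_hand", "payload": {"rows": [{"finger_gap":0,"tx":-0.0167,"tz":0.0067},{"finger_gap":0,"tx":-0.0167,"tz":0.0133},{"finger_gap":0,"tx":-0.0167,"tz":0.02},{"finger_gap":0,"tx":-0.0167,"tz":0.0217},{"finger_gap":0,"tx":-0.0167,"tz":0.0217}]}}

```text
t: 9.87
tool_pos: [0.5602, -0.1298, 0.0696]
tool_rot: [3.131, -0.229, 0.0]
contact_force: [-10.5, 3.8, 19.6]
opening: -0.0001
grip_force: 9.7
```

```bash
python3 -c "
from h import *
o=ctrl.get_obs();print(w2c(o['tool_pos']),o['contact_force'])"
```

```text
[-0.03698506  0.04484877  0.06962823] [-10.54700444   3.81227364  19.61180688]
```

```bash
python3 - <<'E'
from h import *
for p in([-.03,.037,.16],[-.185,.037,.16],[-.185,.037,.088],[-.105,.037,.088]): print(p,rowto(c2w(p),Rt=down()))
E
```

```text
[-0.03, 0.037, 0.16] (array([ 0.007 ,  0.0081, -0.0903]), array([ 0.0024, -0.0004, -0.0002]))
[-0.185, 0.037, 0.16] (array([-0.148 ,  0.0081, -0.0904]), array([ 0.0024, -0.0004, -0.0002]))
[-0.185, 0.037, 0.088] (array([-0.148 ,  0.0079, -0.0184]), array([ 0.0024, -0.0004, -0.0002]))
[-0.105, 0.037, 0.088] (array([-0.068 ,  0.0079, -0.0184]), array([ 0.0024, -0.0004, -0.0002]))
```

Scaled: -0.148 m / 0.6 = -0.2467, -0.022 m / 0.6 = -0.0367.

Emit:
{"api": "step_hand", "payload": {"rows": [{"finger_gap":0,"tz":-0.0667},{"finger_gap":0,"tz":-0.1333},{"finger_gap":0,"tx":-0.05,"ty":0.0133,"tz":-0.1567},{"finger_gap":0,"tx":-0.1167,"ty":0.0133,"tz":-0.1567},{"finger_gap":0,"tx":-0.1833,"ty":0.0133,"tz":-0.1567},{"finger_gap":0,"tx":-0.2467,"ty":0.0133,"tz":-0.1567},{"finger_gap":0,"tx":-0.2467,"ty":0.0133,"tz":-0.1567},{"finger_gap":0,"tx":-0.2467,"ty":0.0133,"tz":-0.0917},{"finger_gap":0,"tx":-0.2467,"ty":0.0133,"tz":-0.0367},{"finger_gap":0,"tx":-0.2467,"ty":0.0133,"tz":-0.0367},{"finger_gap":0,"tx":-0.2467,"ty":0.0133,"tz":-0.0367}]}}

```text
t: 10.78
tool_pos: [0.4106, -0.1152, 0.0863]
tool_rot: [3.133, -0.229, -0.005]
contact_force: [-0.4, -0.4, 0.1]
opening: 0.0004
grip_force: 0.0
```

```bash
python3 - <<'E'
from h import *
o=ctrl.get_obs();print(w2c(o["tool_pos"]),o["contact_force"])
print(rowto(c2w([-.105,.037,.09]),Rt=down()))
E
```

```text
[-0.1871488   0.03755509  0.08631765] [-0.44336287 -0.37030817  0.08009076]
(array([ 0.0821,  0.0005, -0.0039]), array([ 0.0009,  0.003 , -0.0004]))
```

Push the bail wire gently toward the lid (slow near the upright).

Scaled: 0.088 m / 0.6 = 0.1467, 0.084 m / 0.6 = 0.14.

Emit:
{"api": "step_hand", "payload": {"rows": [{"finger_gap":0,"tx":0.0333,"tz":-0.0067},{"finger_gap":0,"tx":0.05,"tz":-0.0067},{"finger_gap":0,"tx":0.0667,"tz":-0.0067},{"finger_gap":0,"tx":0.0833,"tz":-0.0067},{"finger_gap":0,"tx":0.0933,"tz":-0.0067},{"finger_gap":0,"tx":0.1033,"tz":-0.0067},{"finger_gap":0,"tx":0.1133,"tz":-0.0067},{"finger_gap":0,"tx":0.1233,"tz":-0.0067},{"finger_gap":0,"tx":0.1333,"tz":-0.0067},{"finger_gap":0,"tx":0.14,"tz":-0.0067},{"finger_gap":0,"tx":0.1467,"tz":-0.0067},{"finger_gap":0,"tx":0.1467,"tz":-0.0067},{"finger_gap":0,"tx":0.1467,"tz":-0.0067},{"finger_gap":0,"tx":0.1467,"tz":-0.0067}]}}

```text
t: 11.95
tool_pos: [0.498, -0.1283, 0.091]
tool_rot: [3.131, -0.229, -0.0]
contact_force: [-0.2, -1.4, 0.3]
opening: -0.0004
grip_force: 0.0
```

```bash
python3 - <<'E'
from h import *
o=ctrl.get_obs();print(w2c(o["tool_pos"]),o["contact_force"])
im=ctrl.get_image("side");cv2.imwrite("pics/s5.png",cv2.resize(im[190:340,250:450],None,fx=4,fy=4,interpolation=cv2.INTER_CUBIC)[:,:,::-1])
E
```

```text
[-0.09871297  0.03724937  0.09095863] [-0.19248455 -1.37416875  0.28806109]
```

View pics/s5.png

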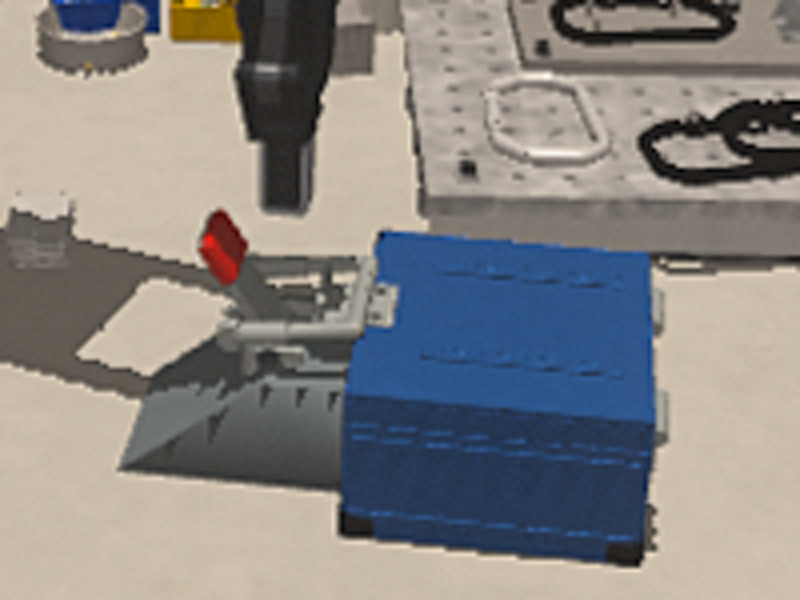

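The bail is now over, its bar near crop (364,297) → px (341,264), by the keeper; red tip unmoved at (305,252). Check the bar's position numerically.

```bash
python3 - <<'E'
from h import *
S=ctrl.camera_params("side")
for u in((364,297),(372,262),(355,332),(380,305),(398,300)):
    print(u,[(w2c(onz(S,(250+u[0]/4,190+u[1]/4),z))*1000).round(1).tolist() for z in(.072,.078)])
print([(w2c(onz(S,(250+222/4,190+248/4),z))*1000).round(1).tolist() for z in(.09,.095)])
for p in([-.093,.0,.13],[-.093,.0,.088]): print(p,rowto(c2w(p),Rt=down()))
print(proj(S,c2w([-.07,0,.074])),proj(S,c2w([-.079,0,.079])))
E
```

```text
(364, 297) [[-57.5, 0.9, 72.0], [-56.6, -9.0, 78.0]]
(372, 262) [[-57.3, 30.0, 72.0], [-56.4, 19.8, 78.0]]
(355, 332) [[-58.0, -26.6, 72.0], [-57.1, -36.1, 78.0]]
(380, 305) [[-50.2, -4.3, 72.0], [-49.4, -14.0, 78.0]]
(398, 300) [[-43.3, 0.9, 72.0], [-42.5, -8.9, 78.0]]
[[-117.3, -0.1, 90.0], [-115.8, -8.6, 95.0]]
[-0.093, 0.0, 0.13] (array([ 0.0058,  0.0373, -0.039 ]), array([ 0.0019,  0.0001, -0.0005]))
[-0.093, 0.0, 0.088] (array([0.0058, 0.0372, 0.003 ]), array([ 0.0019,  0.0001, -0.0005]))
[333.49011181 262.80983855] [328.19819612 259.73295816]
```

The manual's scale: shifts go in shares of 600 mm and turns go in shares of 2 rad. Converting my numbers, -0.042 m / 0.6 = -0.07, -0.04 m / 0.6 = -0.0667.

Emit:
{"api": "step_hand", "payload": {"rows": [{"finger_gap":0,"tz":-0.0667},{"finger_gap":0,"tx":0.01,"ty":0.0333,"tz":-0.07},{"finger_gap":0,"tx":0.01,"ty":0.0617,"tz":-0.07},{"finger_gap":0,"tx":0.01,"ty":0.0617,"tz":-0.07},{"finger_gap":0,"tx":0.01,"ty":0.0617,"tz":-0.0333},{"finger_gap":0,"tx":0.01,"ty":0.0617,"tz":0.005},{"finger_gap":0,"tx":0.01,"ty":0.0617,"tz":0.005},{"finger_gap":0,"tx":0.01,"ty":0.0617,"tz":0.005}]}}

```text
t: 12.67
tool_pos: [0.4972, -0.1647, 0.0864]
tool_rot: [3.133, -0.229, -0.006]
contact_force: [0.7, -1.2, 0.8]
opening: 0.0002
grip_force: 0.0
```

```bash
python3 - <<'E'
from h import *
o=ctrl.get_obs();print(w2c(o["tool_pos"]),o["contact_force"])
for a in np.arange(60,-41,-10):
    f=np.radians(a);s,c=np.sin(f),np.cos(f);r=.047
    P=np.array([-.096-r*c+.007*s+.011*np.clip(a/20,-1,1),0,.052+r*s+.007*c]);print(a,(P*1000).round(),rowto(c2w(P),Rt=down())[0])
E
```

```text
[-0.09423096  0.00112906  0.08642074] [ 0.66709963 -1.18310027  0.75813247]
60 [-102.    0.   96.] [-0.0082  0.0011 -0.0097]
50 [-110.    0.   93.] [-0.0156  0.0011 -0.006 ]
40 [-117.    0.   88.] [-0.0223  0.0011 -0.0011]
30 [-122.    0.   82.] [-0.028   0.0011  0.005 ]
20 [-127.    0.   75.] [-0.0325  0.0011  0.0119]
10 [-136.    0.   67.] [-0.0413  0.0011  0.0195]
0 [-143.    0.   59.] [-0.0487  0.0011  0.0276]
-10 [-149.    0.   51.] [-0.0546  0.0011  0.0359]
-20 [-154.    0.   43.] [-0.0592  0.0011  0.0442]
-30 [-151.    0.   35.] [-0.0568  0.0011  0.0521]
-40 [-148.    0.   27.] [-0.053   0.0011  0.0595]
```

Scaled: -0.052 m / 0.6 = -0.0867, -0.049 m / 0.6 = -0.0817.

Emit:
{"api": "step_hand", "payload": {"rows": [{"finger_gap":0,"tx":-0.0133,"tz":-0.0133},{"finger_gap":0,"tx":-0.0267,"tz":-0.01},{"finger_gap":0,"tx":-0.0367,"tz":-0.0017},{"finger_gap":0,"tx":-0.0467,"tz":0.0083},{"finger_gap":0,"tx":-0.0533,"tz":0.02},{"finger_gap":0,"tx":-0.0633,"tz":0.0333},{"finger_gap":0,"tx":-0.0733,"tz":0.0467},{"finger_gap":0,"tx":-0.0817,"tz":0.06},{"finger_gap":0,"tx":-0.0867,"tz":0.0733},{"finger_gap":0,"tx":-0.0867,"tz":0.0733},{"finger_gap":0,"tx":-0.0867,"tz":0.0733}]}}

```text
t: 13.58
tool_pos: [0.4462, -0.1579, 0.0429]
tool_rot: [3.132, -0.23, -0.004]
contact_force: [0.9, 0.1, 0.7]
opening: -0.0002
grip_force: 0.0
```

```bash
python3 - <<'E'
from h import *
o=ctrl.get_obs();print(w2c(o["tool_pos"]),o["contact_force"],rowto(c2w([-.144,0,.027]),Rt=down())[0])
im=ctrl.get_image("side");cv2.imwrite("pics/s6.png",cv2.resize(im[190:340,250:450],None,fx=4,fy=4,interpolation=cv2.INTER_CUBIC)[:,:,::-1])
E
```

```text
[-0.14566503  0.00046635  0.04288323] [0.85629158 0.14647458 0.66021591] [0.0017 0.0004 0.0159]
```

View pics/s6.png

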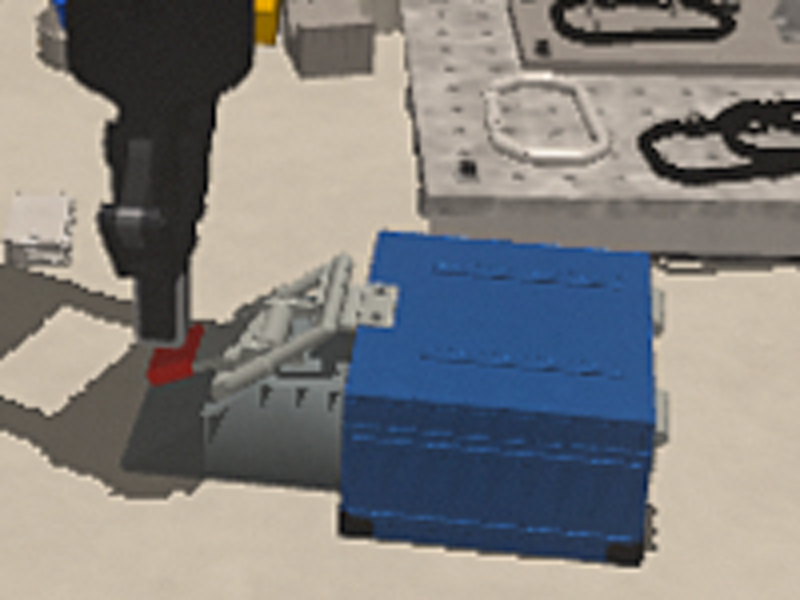

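```bash
cat > bar.py <<'E'
from h import *
S=ctrl.camera_params("side")
def ony(u,y):
    o,v=ray(S,(250+u[0]/4,190+u[1]/4));o=w2c(o);v=RC.inv().apply(v);return ((o+v*(y-o[1])/v[1])*1000).round(1)
E
python3 - <<'E'
from bar import *
print('s5',ony((355,330),-.027),ony((372,262),.027));print('s6',ony((325,326),-.027),ony((345,260),.027))
for n,P in dict(seatL=[-.07,.027,.074],seatR=[-.07,-.027,.074],lipR=[-.079,-.016,.079],lipL=[-.079,.016,.079],inR=[-.06,-.016,.07],lipbarL=[-.079,.027,.083],lipbarR=[-.079,-.027,.083]).items(): print(n,((proj(S,c2w(P))-[250,190])*4).round())
a=cv2.imread("pics/s6.png");print(a[250:345:4,300:356:4].mean(2).astype(int))
E
```

```text
s5 [-58.  -27.   73.2] [-57.   27.   73.8]
s6 [-70.2 -27.   73.8] [-68.6  27.   73.6]
seatL [342. 259.]
seatR [326. 326.]
lipR [308. 299.]
lipL [318. 260.]
inR [353. 322.]
lipbarL [322. 239.]
lipbarR [304. 304.]
[[184 184 185 187 186 186 187 188 187 190 182 178 185 187]
 [183 184 184 184 186 187 187 192 186 178 165 165 175 186]
 [183 183 186 185 187 189 190 194 164 135 148 164 153 170]
 [185 187 187 188 191 185 184 178 136 125 154 170 141 150]
 [188 188 191 187 183 163 155 156 119 124 162 159 120 135]
 [191 184 184 170 149 130 149 141 114 139 173 144  98 148]
 [191 167 153 149 133 134 165 126 111 152 174 161 123 155]
 [169 151 140 132 105 139 183 123 110 157 172 149 129 163]
 [138 132 122 111  77 111 167 126 120 162 159 123 135 175]
 [129 114  95  92  99 141 149 119 137 170 143  94 131 172]
 [ 98  92 116 149 166 174 128 114 152 171 163 107 122 163]
 [ 75  99 156 175 176 182 121 113 156 169 153 110 130 165]
 [107 115 105  68 112 173 131 122 160 168 138 125 149 167]
 [148 150 136 104 126 142 121 140 165 163 123 118 153 168]
 [123 134 149 133 104  72 104 157 169 160 104 126 167 168]
 [ 91  91  87  80  88  83 118 162 168 150 107 130 166 172]
 [ 98 101  93  96  99  94 126 162 167 136 127 152 167 180]
 [116 119 102 118 113 103 142 166 160 123 122 156 170 177]
 [133 135 121 112 104 113 155 172 159 112 122 155 160 168]
 [130 128 123 114 119 134 155 167 162 114  92 108 120 133]
 [129 131 136 148 153 141 129 129 125  91  77  81  85  83]
 [138 145 148 141 130 119  99  88  80  64  56  56  59  56]
 [154 145 132 120 107  94  83  73  63  62  62  60  59  58]
 [138 123 110  99  86  79  69  61  62  64  64  63  59  64]]
```

The bar sits exactly at the seat (x=-70, z=74). The red tip is under the finger at (175,355); press on down.

Scaled: 0.018 m / 0.6 = 0.03, 0.016 m / 0.6 = 0.0267.

Emit:
{"api": "step_hand", "payload": {"rows": [{"finger_gap":0,"tz":0.0067},{"finger_gap":0,"tz":0.0133},{"finger_gap":0,"tx":0.0017,"tz":0.02},{"finger_gap":0,"tx":0.0017,"tz":0.0267},{"finger_gap":0,"tx":0.0017,"tz":0.03},{"finger_gap":0,"tx":0.0017,"tz":0.03},{"finger_gap":0,"tx":0.0017,"tz":0.03}]}}

```text
t: 14.22
tool_pos: [0.449, -0.1589, 0.0289]
tool_rot: [3.131, -0.229, -0.002]
contact_force: [-8.5, 4.2, 21.4]
opening: 0.0001
grip_force: 11.1
```

```bash
python3 - <<'E'
from h import *
o=ctrl.get_obs();print(w2c(o["tool_pos"]),o["contact_force"])
E
```

```text
[-1.42785352e-01 -1.23551818e-04  2.88896809e-02] [-8.52325385  4.1900851  21.43561647]
```

Scaled: -0.15 m / 0.6 = -0.25, -0.11 m / 0.6 = -0.1833.

Emit:
{"api": "step_hand", "payload": {"rows": [{"finger_gap":0,"tz":-0.05},{"finger_gap":0,"tx":-0.0333,"tz":-0.1167},{"finger_gap":0,"tx":-0.0667,"tz":-0.1833},{"finger_gap":0,"tx":-0.0833,"tz":-0.25},{"finger_gap":0,"tx":-0.0833,"tz":-0.25},{"finger_gap":0,"tx":-0.0833,"tz":-0.25}]}}

```text
t: 14.72
tool_pos: [0.4005, -0.1521, 0.18]
tool_rot: [3.128, -0.23, 0.012]
contact_force: [0.1, 0.8, 0.8]
opening: 0.0001
grip_force: 0.0
```

```bash
python3 - <<'E'
from bar import *
o=ctrl.get_obs();print(w2c(o["tool_pos"]),o["contact_force"])
im=ctrl.get_image("side");cv2.imwrite("pics/s7.png",cv2.resize(im[190:340,250:450],None,fx=4,fy=4,interpolation=cv2.INTER_CUBIC)[:,:,::-1])
c=mask(im,(0,150,60),(6,255,255),(270,230,330,310))[1];o_,v=ray(S,c);o_,v=w2c(o_),RC.inv().apply(v);print(o_+v*(0-o_[1])/v[1])
E
```

```text
[-0.19177769 -0.00040868  0.18004305] [0.09193845 0.82919931 0.80046565]
[-0.13315945  0.          0.02481113]
```

View pics/s7.png

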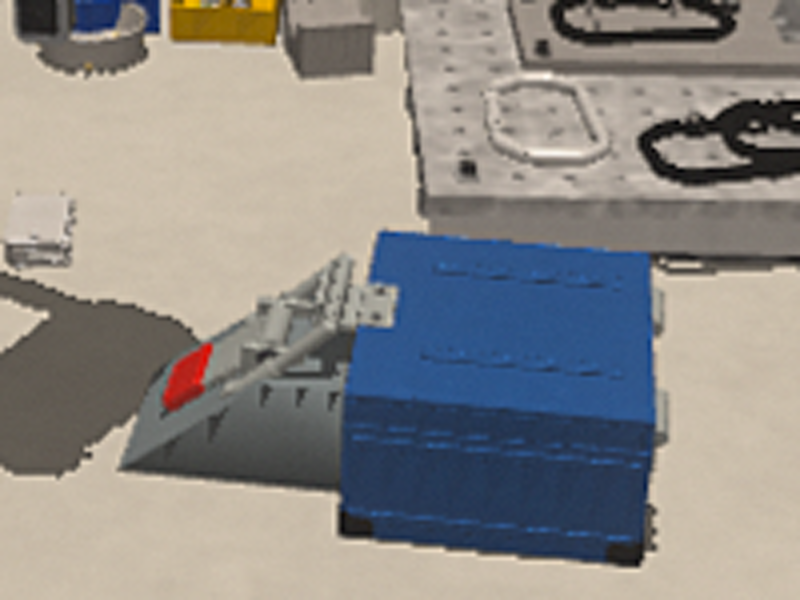

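The lever lies flat on the slope (red tip at crop (188,377), case (-133, 25) mm, as expected when fully down). The bar is on its seat near (337,292) and the lid is shut, so I'll hand it in.

```bash
python3 -c "
from station import ctrl
print(ctrl.finish_job())"
```

```text
the job is handed in; nothing more can be done
None
```

The job is handed in: the brush is in the case, the lid is shut, the bail sits on the keeper and the lever is flat down with the arm clear; it took about 15 s of the 72 s allowed, and the judge's verdict was not shown.

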